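# Seat a tube block on its parallels in the vise

### The arm

A 6-joint arm with a two-finger parallel gripper is mounted at the origin on the work surface. World frame = base frame: x ahead of the robot, y to its left, z up, the work surface at z = 0. Lengths are in m, angles in degrees, forces in N, time in s.
With the tool pointing down it reaches from about 0.4 to 0.825 m from the base axis. Payload 7 kg.
Tool frame: the origin (TCP) lies on the centre line of the jaws, within the pads' length; the fingertips stand 25 mm ahead of it and the grasp point (between the pads) lies 6 mm ahead of it; x points along the fingers, z is the direction in which the jaws open and shut, and the axes are right-handed (so a half turn about x gives the same grasp; the last joint's range is limited). The gripper opens to 88 mm and grips with 3 to 60 N. Pads are 19 mm wide; open, the fingers measure 130 mm over their backs; the gripper's body (78 mm by 193 mm) begins 47 mm behind the grasp point.
Start: joints at [88.184, 20.546, 0.682, 0, -70.136, -16.507], TCP at [0.212, 0.641, 0.252] pointing down, gripper open.
Joint ranges: [-176.03, 176.03], [-82.01, 121.73], [-58.28, 71.71], [-173.87, 95.51], [-174.79, -0.11], [-173.66, 173.66]. Speed limits (degrees/s): [136.94, 136.94, 172.46, 180, 180, 180].

### API

Orientations are given as [roll, pitch, yaw] about the fixed x, y, z axes, in that order (R = Rz(yaw) Ry(pitch) Rx(roll)).
In Python, from plant import ctrl gives the robot as it stands. The module is installed in compiled form; this text tells all that it offers.
- The arm moves only by the tool send_rows, never from a script. Its argument "deltas" is a list of rows, each an object of numbers: "dx", "dy", "dz": the shift along the tool's x, y, z in mm; "ax", "ay", "az": the turn, a rotation vector about the tool's x, y, z in units of 5 degrees (1.0 is 5 degrees); "fingers": the opening, from 0 (shut) to 1 (fully open). A call has 1 to 12 rows; each row shifts and turns the commanded pose from where the row before left it, along the tool's axes as they then stand; what a row does not reach is not made up. A row lasts 1/8 s, in which the tool goes at most 62.5 mm and 10.7 degrees, less where a joint would pass 70% of its speed; a pose out of reach is approached as far as the arm can. A call with a gripper value outside its range is refused whole. The fingers move at their own pace and stop on an object; the grip force is fixed at half the most. Time passes only in rows, so rows that do not move let the fingers close. It gives the time, the measured TCP pose, the force and the opening at its end, in the units of the state.
- ctrl.get_obs(): the state, without advancing time (a new reading comes with each control period).
- ctrl.snapshot(name): name is "side" or "top"; returns a dict with "image" (420x560x3 uint8, blue, green, red), "fx", "fy", "cx", "cy" (pixels), "R" (3x3) and "t" (3): a world point X has camera coordinates R X + t. Camera axes: x right, y down, z forward; pixel columns grow to the right and rows downward; lengths in m; the calibration is good to about 2 mm. A picture is of the moment at which its call begins. There is no depth.
- ctrl.close_job(): hands the job in, once; it reports no verdict.
The state is a dict: "clock": time; "joint_pos": joint angles; "qvel": joint speeds; "tau": joint torques, N m; "tool_pos": TCP position; "orientation": TCP orientation; "force": force on the tool from outside, world axes, zero at the start; "moment": the same for the moment, N m; "opening": finger opening in m.
Only numpy, scipy, OpenCV 4.12 (cv2) and the standard library are available. Lean on these libraries where they do the work, as an engineer would, in place of code of your own. Each camera call takes 0.05 s, during which the arm holds its last target.

### The job

The white tube block has been clamped too high in the vise for reaming its holes, and may sit crooked. Using the brass tapping bar and never the bare gripper, work the block down with slow, firm pushes, nothing harsh, until it is driven solidly home, level and tight on both steel parallels, so that they are pinched and no longer slide. Then try the parallel next to the moving jaw with a light endwise push to prove that it stays put, and finish with the bar standing upright on the table, the parallels still in place and the other things around the vise left alone.

Things in the scene. Friction and masses are not known exactly. Their poses are not given: they have to be found in the camera images.
- vise: grey iron machine vise bolted to the table. Origin on the table under the middle of the jaw opening; z up, y along the jaws, +x to the fixed jaw, -x to the moving jaw, screw and handle bar. Jaw faces at x = +-30 mm, 90 mm long in y, tops 68 mm above the table. It spans x = -157 to +85 mm; side ears to y = +-67 mm, 19 mm high, at x = -55 to -5 mm.
- vise_bed (a point): centre of the vise's flat bed, 30 mm above the vise's origin; the bed is 90 mm wide in y and the parallels stand on it. Seated on them, the block's underside is 24 mm and its top face 64 mm above this point.
- block: white plastic block pinched between the jaws, 60 (x) x 100 (y) x 40 mm, nine 12 mm holes down through it in rows at x = 0, +-19 and y = 0, +-32 mm. Origin: centre of its underside; axes as the vise's. It can only slide up and down and rock in the jaw plane (one y end higher). At the start it hangs 4 to 7 mm above the parallels at mid-length, its ends up to 2.5 mm higher or lower than that.
- block_top (a point): centre of the block's top face, 40 mm above its origin. Jaw friction holds the block: some 4 to 12 N moves it down; once it meets the parallels the resistance rises steeply. Slow steady pushes of 15 to 20 N, kept up for a moment (a brief touch is not enough), on the high end, the other end and then the middle leave it pressed on the parallels. Over 40 N is too harsh.
- parallel_moving: ground steel parallel (flat bar) standing on edge on the vise bed beside the moving jaw, 8 (x) x 150 (y) x 24 mm, loose, 0.22 kg, at x = -24 mm in the vise's frame. Origin: centre of its underside; y along it. It sticks out 17 to 33 mm past each end of the block. Loose, it slides under 1 to 2 N; pinched, it holds against about 4 N.
- parallel_moving_center (a point): centre of that parallel, half-way up; axes as the parallel's; its ends are 75 mm from here along +-y, its top 12 mm above
- parallel_fixed: the same kind of steel parallel, beside the fixed jaw, at x = +24 mm in the vise's frame. Origin at the centre of its underside.
- bar: brass tapping bar standing upright on the table left or right of the vise, 115 mm tall, 0.55 kg: foot 32 mm in diameter and 60 mm high, flat underneath; above it a neck 22 mm in diameter and 55 mm high to hold it by. Origin: centre of its underside, z up along it.
- bar_center (a point): centre of the bar, 57.5 mm above its underside, on its axis; z along the bar. The neck runs from 2.5 mm to 57.5 mm above this point.
- dropper: bystander: small white dropper bottle with a blue tip, 34 mm in diameter, 74 mm tall, standing on the other side of the vise from the bar. Origin at the centre of its underside.
- reamer: bystander: hand reamer with a cross handle lying flat on the table to the left beyond the vise, 140 mm long, cross handle 150 mm. Origin under the middle of the tool.
- cassette_a: bystander: flat white test cassette on the table, 70 x 20 x 5 mm. Origin at the centre of its underside.
- cassette_b: bystander: a second cassette of the same size. Origin at the centre of its underside.
Mind the look-alikes: they are no part of the job. Several things look just like the bar: the one meant starts farthest to the robot's left.

How it is judged:
By the outcome, as a careful person would: the job done as asked, in the order asked, and still so for the second after the job is handed in, with the robot touching nothing.
It also fails if it takes over 69 s, if anything falls off the work surface, if the arm or the gripper's body presses on something with over 40 N, if the wrist force passes 120 N, or if a joint passes its speed limit or range.

## Working session

There is one attempt and no reset: what is moved stays moved. The work goes in short steps, Python scripts to look and compute and a tool call to move; the robot and the scene stay as the last step left them, time stands still between calls to the robot, and variables do not carry over. Pictures are saved under pics/ and viewed, and the job is handed in when it is done.

Besides the shell and the picture viewer there is one more tool, called after "Emit:" in YAML: its name, and indented under it one key for each argument. send_rows: Moves the arm, as the interface text tells. Its arguments: {"type":"object","properties":{"deltas":{"type":"array","items":{"type":"object","properties":{"dx":{"type":"number"},"dy":{"type":"number"},"dz":{"type":"number"},"ax":{"type":"number"},"ay":{"type":"number"},"az":{"type":"number"},"fingers":{"type":"number"}}}}},"required":["deltas"]}

```bash
mkdir -p pics; cat > h.py <<'E'
import numpy as np, cv2, pickle
def snap(ctrl,name,fn):
    s=ctrl.snapshot(name); cv2.imwrite('pics/'+fn+'.png',s['image']); pickle.dump(s,open('pics/'+fn+'.pkl','wb')); return s
def load(fn): return pickle.load(open('pics/'+fn+'.pkl','rb'))
def ray(s,u,v):
    R=np.array(s['R']);t=np.array(s['t'])
    d=R.T@np.array([(u-s['cx'])/s['fx'],(v-s['cy'])/s['fy'],1]); return -R.T@t,d/np.linalg.norm(d)
def onz(s,u,v,z):
    o,d=ray(s,u,v); return o+d*(z-o[2])/d[2]
def proj(s,X):
    c=np.array(s['R'])@np.array(X)+np.array(s['t']); return np.array([s['fx']*c[0]/c[2]+s['cx'],s['fy']*c[1]/c[2]+s['cy']])
E
python3 - <<'E'
from plant import ctrl
from h import *
for n in('top','side'):
    s=snap(ctrl,n,n+'0'); o,d=ray(s,280,210); print(n,o,d,s['fx'],s['fy'],s['cx'],s['cy'])
o=ctrl.get_obs(); print(o)
E
```

```text
top [ 0.46941058 -0.06838312  1.03605057] [ 0.12748951 -0.00721077 -0.99181371] 431.9248931468088 431.9248931468088 278.7763924302107 214.31804620715553
side [ 0.09581071 -0.71863293  0.73357151] [ 0.44233656  0.64316794 -0.6250387 ] 445.6456426335027 445.6456426335027 282.85424328209285 206.30888626944437
{'clock': 0.1, 'joint_pos': array([ 8.81828547e+01,  2.05873923e+01,  6.39954440e-01, -1.72192228e-02,
       -7.01362916e+01, -1.65088218e+01]), 'qvel': array([ 0.02066928, -0.04721532,  0.08440028,  0.1155398 ,  0.06863351,
       -0.06485517]), 'tau': array([-1.31723857e-03, -5.84161162e+01,  2.93752581e+01,  7.01555282e+00,
        1.02000209e-02, -5.51321727e-05]), 'tool_pos': array([0.21211358, 0.64039117, 0.25072436]), 'orientation': array([   5.56774541,   89.91471954, -102.76408429]), 'force': array([ 0.18304667, -0.28969082,  0.12820925]), 'moment': array([-0.0409397 , -0.0070607 ,  0.01711846]), 'opening': 0.08768547494179454}
```

View pics/top0.png

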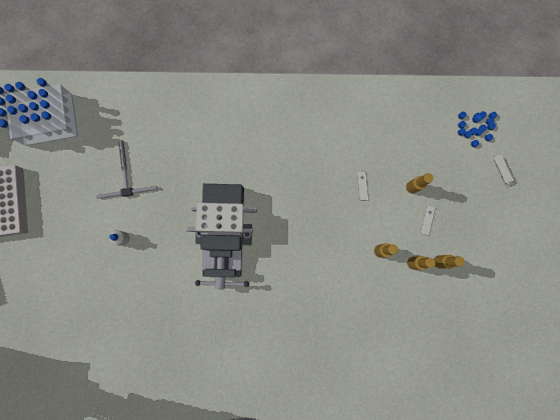

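View pics/side0.png

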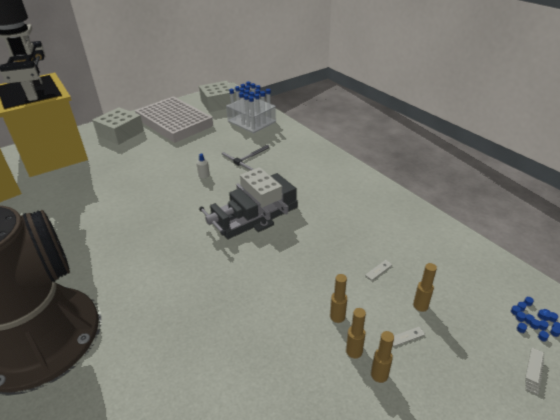

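```bash
python3 - <<'E'
from h import *
a=load('top0');b=load('side0')
cv2.imwrite('pics/c1.png',cv2.resize(a['image'][170:300,180:280],None,fx=6,fy=6,interpolation=cv2.INTER_CUBIC)[:600*2][:780][:, :600])
c=cv2.resize(a['image'][175:295,180:265],None,fx=5,fy=5,interpolation=cv2.INTER_CUBIC);cv2.imwrite('pics/c1.png',c)
cv2.imwrite('pics/c2.png',cv2.resize(b['image'][160:240,195:305],None,fx=7,fy=7,interpolation=cv2.INTER_CUBIC))
c=np.hstack([cv2.resize(a['image'][165:285,350:480],None,fx=3,fy=3,interpolation=cv2.INTER_CUBIC),cv2.resize(b['image'][265:385,320:450],None,fx=3,fy=3,interpolation=cv2.INTER_CUBIC)]);cv2.imwrite('pics/c3.png',c)
# bars
for n,s in(('top',a),('side',b)):
    hsv=cv2.cvtColor(s['image'],cv2.COLOR_BGR2HSV); m=cv2.inRange(hsv,(10,120,60),(30,255,255))
    k,l,st,ce=cv2.connectedComponentsWithStats(m)
    for i in range(1,k):
        if st[i,4]>60:
            print(n,st[i],ce[i], onz(s,*ce[i],0.0575))
E
```

```text
top [407 174  26  19 294] [418.90136054 182.80272109] [ 0.66196315 -0.39510918  0.0575    ]
top [375 244  23  13 242] [385.45041322 249.87603306] [ 0.50688633 -0.31499332  0.0575    ]
top [408 255  56  15 586] [435.20477816 261.80716724] [ 0.48121474 -0.42692985  0.0575    ]
side [   0   73   87  103 4744] [ 45.07567454 131.76053963] [0.20803187 0.74632623 0.0575    ]
side [  0 150  21  52 553] [  6.52260398 181.10307414] [0.05769318 0.51893644 0.0575    ]
side [414 264  22  47 556] [424.93884892 288.35071942] [ 0.66005806 -0.3962528   0.0575    ]
side [331 275  15  47 538] [338.72118959 299.69888476] [ 0.50447858 -0.3168798   0.0575    ]
side [347 309  18  49 618] [356.08899676 334.27993528] [ 0.47704211 -0.3949275   0.0575    ]
side [372 332  21  50 686] [382.62099125 358.02915452] [ 0.48041182 -0.45696058  0.0575    ]
```

View pics/c1.png

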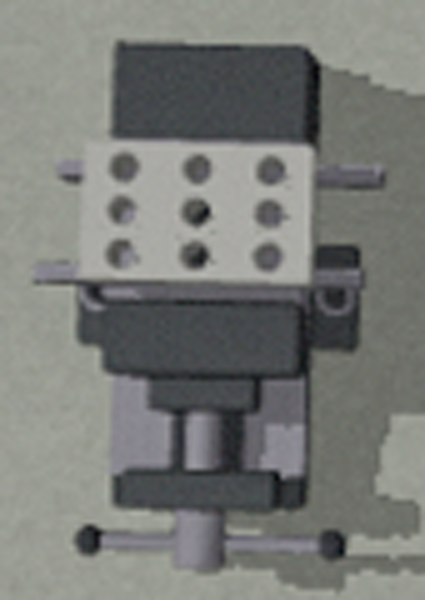

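View pics/c2.png

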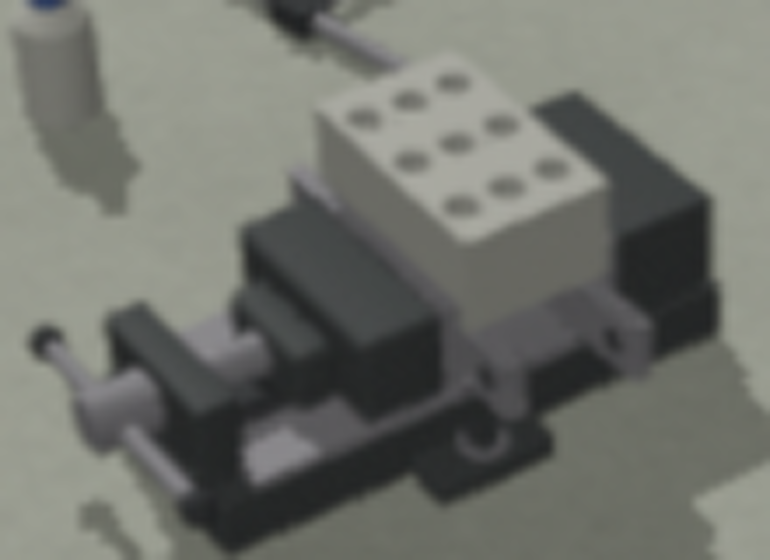

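View pics/c3.png

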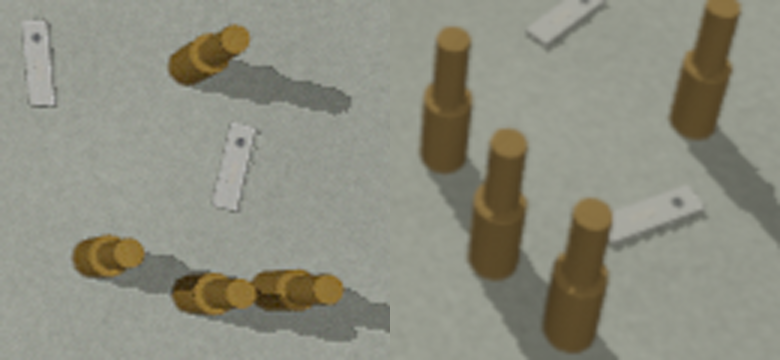

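The four look-alike bars are at top pixels (386,250) y≈-0.315, (420,263) y≈-0.395, (450,262) y≈-0.457 and (419,183) y≈-0.395. The meant one is the farthest left (+y), at (386,250) in the top view and (339,300) in the side view. The enlarged crop shows it standing apart, with its neck free.

```bash
cat >> h.py <<'E'
def tri(s1,p1,s2,p2):
    o1,d1=ray(s1,*p1);o2,d2=ray(s2,*p2)
    A=np.stack([d1,-d2],1);k=np.linalg.lstsq(A,o2-o1,rcond=None)[0]
    a=o1+k[0]*d1;b=o2+k[1]*d2;return (a+b)/2,np.linalg.norm(a-b)
E
python3 - <<'E'
from h import *
from plant import ctrl
from scipy.spatial.transform import Rotation as Ro
a=load('top0');b=load('side0')
print('bar top',tri(a,(392,249.3),b,(341,278.3)), onz(a,392,249.3,.115))
def holes(s,x0,y0,x1,y1,thr):
    g=cv2.cvtColor(s['image'],cv2.COLOR_BGR2GRAY)[y0:y1,x0:x1]
    g=cv2.resize(g,None,fx=8,fy=8,interpolation=cv2.INTER_CUBIC)
    m=(g<thr).astype(np.uint8); k,l,st,ce=cv2.connectedComponentsWithStats(m)
    return [(round((ce[i][0]+.5)/8-.5+x0,2),round((ce[i][1]+.5)/8-.5+y0,2),int(st[i,4])) for i in range(1,k) if 100<st[i,4]<2500]
for h in holes(a,197,204,242,230,140): print('t',h,onz(a,*h[:2],.1))
for h in holes(b,241,168,281,194,135): print('s',h,onz(b,*h[:2],.1))
o=ctrl.get_obs();R=Ro.from_euler('xyz',o['orientation'],degrees=True).as_matrix();print(R.round(3))
E
```

```text
bar top (array([ 0.5064829 , -0.31489087,  0.11465571]), np.float64(0.0010074494979834126)) [ 0.50605575 -0.31449618  0.115     ]
t (np.float64(204.35), np.float64(207.97), 1926) [0.59236898 0.09006597 0.1       ]
t (np.float64(219.0), np.float64(208.34), 1838) [0.59190946 0.05807679 0.1       ]
t (np.float64(233.77), np.float64(208.71), 1921) [0.59145277 0.02581957 0.1       ]
t (np.float64(203.83), np.float64(216.48), 1685) [0.57365791 0.09062588 0.1       ]
t (np.float64(218.78), np.float64(217.0), 1925) [0.57287606 0.05804949 0.1       ]
t (np.float64(233.47), np.float64(217.32), 1879) [0.5725263  0.02604548 0.1       ]
t (np.float64(203.58), np.float64(225.24), 1846) [0.55449492 0.09058007 0.1       ]
t (np.float64(218.53), np.float64(225.64), 1916) [0.55397563 0.05808865 0.1       ]
t (np.float64(233.09), np.float64(225.94), 1866) [0.55366521 0.02644364 0.1       ]
s (np.float64(247.12), np.float64(168.83), 1531) [0.57469273 0.12253742 0.1       ]
s (np.float64(259.19), np.float64(171.38), 514) [0.59308689 0.09387163 0.1       ]
s (np.float64(253.01), np.float64(173.95), 540) [0.57411683 0.09353813 0.1       ]
s (np.float64(246.57), np.float64(176.48), 573) [0.55500725 0.09375594 0.1       ]
s (np.float64(266.09), np.float64(177.43), 603) [0.59194055 0.06064506 0.1       ]
s (np.float64(259.76), np.float64(180.03), 568) [0.57297072 0.06068455 0.1       ]
s (np.float64(253.33), np.float64(182.64), 628) [0.55406735 0.06083616 0.1       ]
s (np.float64(273.3), np.float64(183.65), 616) [0.59103532 0.02761935 0.1       ]
s (np.float64(266.86), np.float64(186.29), 638) [0.57212881 0.0279281  0.1       ]
s (np.float64(260.38), np.float64(189.02), 673) [0.55322543 0.0279809  0.1       ]
[[-0.     0.949 -0.315]
 [-0.001 -0.315 -0.949]
 [-1.     0.     0.001]]
```

Emit:
send_rows:
  deltas:
    - {"ax":-1.75,"fingers":0.6}
    - {"ax":-1.75}
    - {"dy":20,"dz":20}
    - {"dy":40,"dz":50}
    - {"dy":50,"dz":60}
    - {"dy":50,"dz":60}
    - {"dy":50,"dz":60}
    - {"dy":50,"dz":60}
    - {"dy":30,"dz":60}
    - {"dz":60}
    - {"dz":60}
    - {"dz":60}

```text
validation failed for argument at $.de...
```

```bash
python3 - <<'E'
from h import *
a=load('top0')
for n,p in(('mov -y',(362,278)),('mov +y',(35,272)),('fix -y',(384,177)),('fix +y',(58,170))):
    print(n,onz(a,p[0]/5+180-.4,p[1]/5+175-.4,.05).round(4))
E
```

```text
mov -y [ 0.5489 -0.012   0.05  ]
mov +y [0.55   0.1376 0.05  ]
fix -y [ 0.5956 -0.0213  0.05  ]
fix +y [0.5971 0.1287 0.05  ]
```

Emit:
send_rows:
  deltas:
    - {"dx":0,"dy":0,"dz":0,"ax":-1.75,"ay":0,"az":0,"fingers":0.6}
    - {"dx":0,"dy":0,"dz":0,"ax":-1.75,"ay":0,"az":0,"fingers":0.6}

```text
clock: 0.35
tool_pos: [0.2121, 0.6405, 0.2509]
orientation: [-13.2, 89.9, -103.7]
force: [-0.0, 0.2, 0.3]
opening: 0.0731
```

Emit:
send_rows:
  deltas:
    - {"dx":0,"dy":20,"dz":20,"ax":0,"ay":0,"az":0,"fingers":0.6}
    - {"dx":0,"dy":40,"dz":45,"ax":0,"ay":0,"az":0,"fingers":0.6}
    - {"dx":0,"dy":40,"dz":45,"ax":0,"ay":0,"az":0,"fingers":0.6}
    - {"dx":0,"dy":40,"dz":45,"ax":0,"ay":0,"az":0,"fingers":0.6}
    - {"dx":0,"dy":40,"dz":45,"ax":0,"ay":0,"az":0,"fingers":0.6}
    - {"dx":0,"dy":40,"dz":45,"ax":0,"ay":0,"az":0,"fingers":0.6}
    - {"dx":0,"dy":40,"dz":45,"ax":0,"ay":0,"az":0,"fingers":0.6}
    - {"dx":0,"dy":20,"dz":55,"ax":0,"ay":0,"az":0,"fingers":0.6}
    - {"dx":0,"dy":14,"dz":55,"ax":0,"ay":0,"az":0,"fingers":0.6}
    - {"dx":0,"dy":0,"dz":55,"ax":0,"ay":0,"az":0,"fingers":0.6}
    - {"dx":0,"dy":0,"dz":55,"ax":0,"ay":0,"az":0,"fingers":0.6}

```text
clock: 1.72
tool_pos: [0.4983, 0.1238, 0.2513]
orientation: [-50.7, 90.0, -141.7]
force: [1.5, -0.4, 1.2]
opening: 0.0522
```

Emit:
send_rows:
  deltas:
    - {"dx":0,"dy":4,"dz":55,"ax":0,"ay":0,"az":0,"fingers":0.6}
    - {"dx":0,"dy":4,"dz":55,"ax":0,"ay":0,"az":0,"fingers":0.6}
    - {"dx":0,"dy":4,"dz":55,"ax":0,"ay":0,"az":0,"fingers":0.6}
    - {"dx":0,"dy":4,"dz":55,"ax":0,"ay":0,"az":0,"fingers":0.6}
    - {"dx":0,"dy":0,"dz":55,"ax":0,"ay":0,"az":0,"fingers":0.6}
    - {"dx":0,"dy":0,"dz":55,"ax":0,"ay":0,"az":0,"fingers":0.6}
    - {"dx":0,"dy":0,"dz":55,"ax":0,"ay":0,"az":0,"fingers":0.6}
    - {"dx":0,"dy":0,"dz":40,"ax":0,"ay":0,"az":0,"fingers":0.6}
    - {"dx":0,"dy":0,"dz":13,"ax":0,"ay":0,"az":0,"fingers":0.6}
    - {"dx":30,"dy":0,"dz":0,"ax":0,"ay":0,"az":0,"fingers":0.6}
    - {"dx":30,"dy":0,"dz":0,"ax":0,"ay":0,"az":0,"fingers":0.6}
    - {"dx":20,"dy":0,"dz":0,"ax":0,"ay":0,"az":0,"fingers":0.6}

```text
clock: 3.22
tool_pos: [0.5074, -0.3111, 0.1701]
orientation: [-116.9, 89.9, 152.2]
force: [-0.6, -0.4, -0.2]
opening: 0.0526
```

Emit:
send_rows:
  deltas:
    - {"dx":0,"dy":0,"dz":0,"ax":0,"ay":0,"az":0,"fingers":0.6}
    - {"dx":0,"dy":0,"dz":0,"ax":0,"ay":0,"az":0,"fingers":0.6}

```text
clock: 3.48
tool_pos: [0.5089, -0.3116, 0.1726]
orientation: [62.2, 89.9, -28.6]
force: [1.5, 0.7, -0.2]
opening: 0.0529
```

```bash
python3 - <<'E'
from h import *
from plant import ctrl
o=ctrl.get_obs();print(o['tool_pos'],o['joint_pos'].round(1),o['orientation'])
s=snap(ctrl,'top','t1');b=snap(ctrl,'side','s1')
cv2.imwrite('pics/c4.png',np.hstack([cv2.resize(s['image'][190:310,330:460],None,fx=3,fy=3),cv2.resize(b['image'][225:345,290:420],None,fx=3,fy=3)]))
E
```

```text
[ 0.5089091  -0.31162282  0.17257065] [-12.7  16.8 -15.7   0.  -57.4 101.9] [ 62.18687965  89.93689895 -28.63563544]
```

View pics/c4.png

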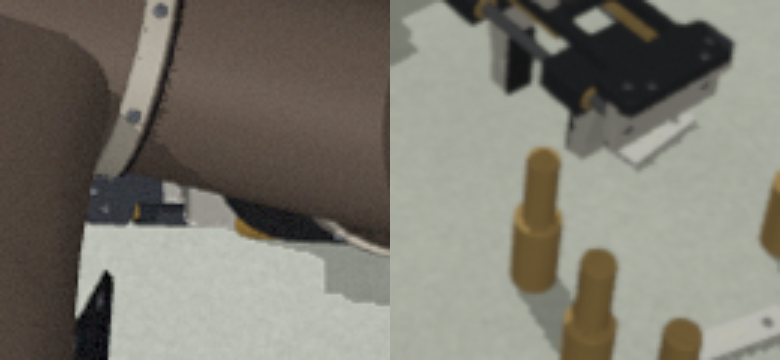

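Emit:
send_rows:
  deltas:
    - {"dx":15,"dy":-2.5,"dz":3,"ax":0,"ay":0,"az":0,"fingers":0.6}
    - {"dx":15,"dy":0,"dz":0,"ax":0,"ay":0,"az":0,"fingers":0.6}
    - {"dx":15,"dy":0,"dz":0,"ax":0,"ay":0,"az":0,"fingers":0.6}
    - {"dx":15,"dy":0,"dz":0,"ax":0,"ay":0,"az":0,"fingers":0.6}
    - {"dx":15,"dy":0,"dz":0,"ax":0,"ay":0,"az":0,"fingers":0.6}
    - {"dx":9,"dy":0,"dz":0,"ax":0,"ay":0,"az":0,"fingers":0.6}
    - {"dx":0,"dy":0,"dz":0,"ax":0,"ay":0,"az":0,"fingers":0.6}
    - {"dx":0,"dy":0,"dz":0,"ax":0,"ay":0,"az":0,"fingers":0.6}

```text
clock: 4.58
tool_pos: [0.5064, -0.3147, 0.088]
orientation: [63.4, 90.0, -27.4]
force: [-0.0, -0.0, 0.1]
opening: 0.0528
```

```bash
python3 - <<'E'
from h import *
from plant import ctrl
b=snap(ctrl,'side','s2')
cv2.imwrite('pics/c5.png',cv2.resize(b['image'][225:345,280:420],None,fx=5,fy=5))
E
```

```text
(no output)
```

View pics/c5.png

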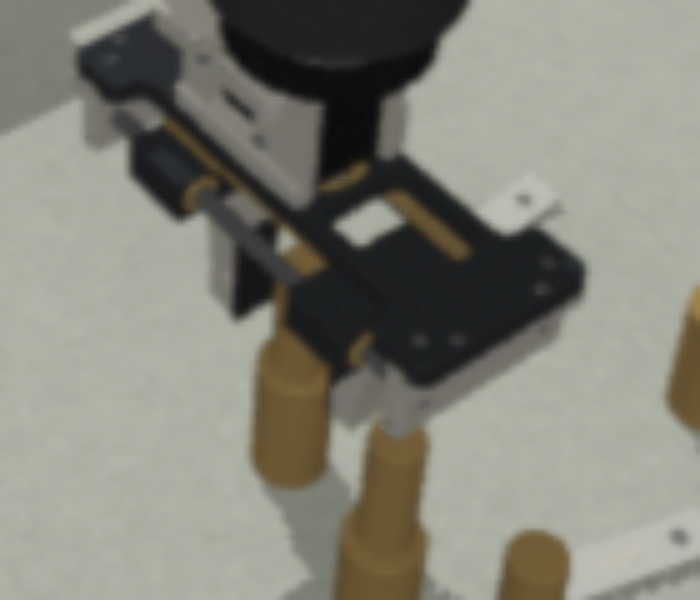

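The target bar's neck, at crop (300,290), stands between the open fingers, and the neighbour bar is clear. I'll close on it now.

Emit:
send_rows:
  deltas:
    - {"dx":0,"dy":0,"dz":0,"ax":0,"ay":0,"az":0,"fingers":0.1}
    - {"dx":0,"dy":0,"dz":0,"ax":0,"ay":0,"az":0,"fingers":0.1}
    - {"dx":0,"dy":0,"dz":0,"ax":0,"ay":0,"az":0,"fingers":0.1}
    - {"dx":0,"dy":0,"dz":0,"ax":0,"ay":0,"az":0,"fingers":0.1}
    - {"dx":0,"dy":0,"dz":0,"ax":0,"ay":0,"az":0,"fingers":0.1}
    - {"dx":0,"dy":0,"dz":0,"ax":0,"ay":0,"az":0,"fingers":0.1}

```text
clock: 5.38
tool_pos: [0.5061, -0.3146, 0.0877]
orientation: [57.0, 90.0, -33.8]
force: [-0.2, -0.5, 1.0]
opening: 0.0212
```

Emit:
send_rows:
  deltas:
    - {"dx":-10,"dy":0,"dz":0,"ax":0,"ay":0,"az":0,"fingers":0.1}
    - {"dx":-30,"dy":0,"dz":0,"ax":0,"ay":0,"az":0,"fingers":0.1}
    - {"dx":-50,"dy":0,"dz":0,"ax":0,"ay":0,"az":0,"fingers":0.1}
    - {"dx":-50,"dy":0,"dz":0,"ax":0,"ay":0,"az":0,"fingers":0.1}
    - {"dx":0,"dy":0,"dz":0,"ax":0,"ay":0,"az":0,"fingers":0.1}
    - {"dx":0,"dy":0,"dz":0,"ax":0,"ay":0,"az":0,"fingers":0.1}

```text
clock: 6.12
tool_pos: [0.505, -0.3139, 0.2265]
orientation: [-134.6, 89.9, 134.5]
force: [0.7, -0.3, -5.8]
opening: 0.0215
```

```bash
python3 - <<'E'
from h import *
from plant import ctrl
from scipy.spatial.transform import Rotation as Ro
b=snap(ctrl,'side','s3');o=ctrl.get_obs();print(o['tool_pos'],o['force'],Ro.from_euler('xyz',o['orientation'],degrees=True).as_matrix().round(3))
cv2.imwrite('pics/c6.png',cv2.resize(b['image'][180:320,280:420],None,fx=4,fy=4))
E
```

```text
[ 0.50476566 -0.31389534  0.22575667] [ 0.75003726  0.63108459 -5.06811435] [[-0.003  1.    -0.015]
 [ 0.002 -0.015 -1.   ]
 [-1.    -0.003 -0.002]]
```

View pics/c6.png

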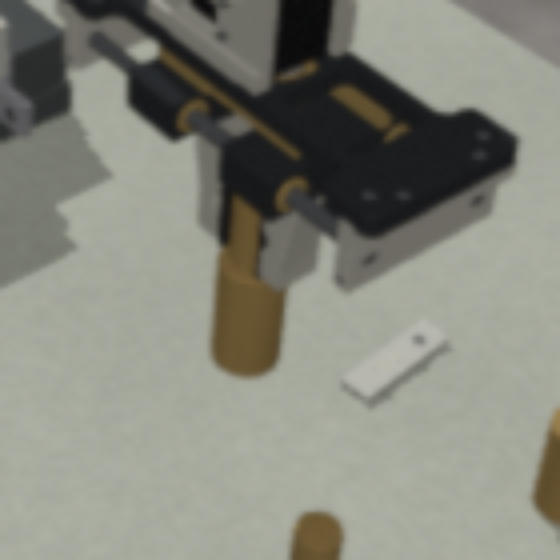

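The bar is held upright at crop (245,300), and the force has dropped by about 5.4 N, its weight. Next I'll carry it over the block's +y end, which measured higher.

Emit:
send_rows:
  deltas:
    - {"dx":0,"dy":4,"dz":-20,"ax":0,"ay":0,"az":0,"fingers":0.1}
    - {"dx":0,"dy":6,"dz":-40,"ax":0,"ay":0,"az":0,"fingers":0.1}
    - {"dx":0,"dy":8,"dz":-50,"ax":0,"ay":0,"az":0,"fingers":0.1}
    - {"dx":0,"dy":8,"dz":-50,"ax":0,"ay":0,"az":0,"fingers":0.1}
    - {"dx":0,"dy":8,"dz":-50,"ax":0,"ay":0,"az":0,"fingers":0.1}
    - {"dx":0,"dy":8,"dz":-50,"ax":0,"ay":0,"az":0,"fingers":0.1}
    - {"dx":0,"dy":8,"dz":-50,"ax":0,"ay":0,"az":0,"fingers":0.1}
    - {"dx":0,"dy":8,"dz":-50,"ax":0,"ay":0,"az":0,"fingers":0.1}
    - {"dx":0,"dy":4,"dz":-30,"ax":0,"ay":0,"az":0,"fingers":0.1}
    - {"dx":0,"dy":0,"dz":-16,"ax":0,"ay":0,"az":0,"fingers":0.1}
    - {"dx":5,"dy":0,"dz":0,"ax":0,"ay":0,"az":0,"fingers":0.1}
    - {"dx":10,"dy":0,"dz":0,"ax":0,"ay":0,"az":0,"fingers":0.1}

```text
clock: 7.68
tool_pos: [0.5735, 0.09, 0.2119]
orientation: [-60.2, 90.0, -151.0]
force: [0.2, 0.3, -6.2]
opening: 0.0215
```

Emit:
send_rows:
  deltas:
    - {"dx":5,"dy":0,"dz":0,"ax":0,"ay":0,"az":0,"fingers":0.1}
    - {"dx":0,"dy":0,"dz":0,"ax":0,"ay":0,"az":0,"fingers":0.1}
    - {"dx":0,"dy":0,"dz":0,"ax":0,"ay":0,"az":0,"fingers":0.1}
    - {"dx":0,"dy":0,"dz":0,"ax":0,"ay":0,"az":0,"fingers":0.1}

```text
clock: 8.18
tool_pos: [0.574, 0.0904, 0.2079]
orientation: [112.9, 90.0, 22.0]
force: [0.5, 0.3, -5.6]
opening: 0.0216
```

```bash
python3 - <<'E'
from h import *
from plant import ctrl
b=snap(ctrl,'side','s4');o=ctrl.get_obs();print(o['tool_pos'],o['force'],o['moment'])
cv2.imwrite('pics/c7.png',cv2.resize(b['image'][110:240,190:320],None,fx=4,fy=4))
E
```

```text
[0.57400178 0.09041505 0.20789475] [ 0.51823898 -0.81306277 -4.91912596] [-0.01767969  0.01485699 -0.03947182]
```

View pics/c7.png

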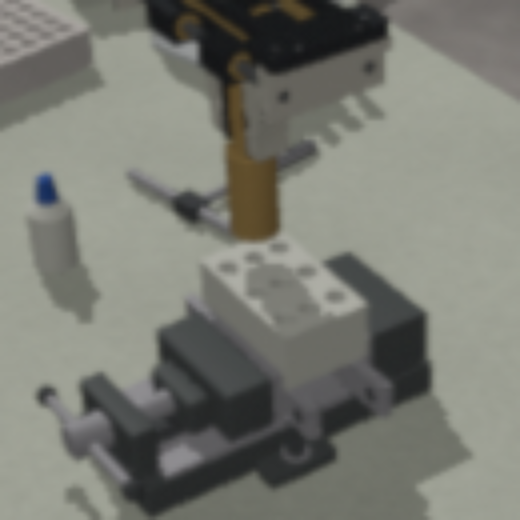

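The bar hangs over the block's +y end row with its foot about 17 mm above the top. I'll go down slowly.

Emit:
send_rows:
  deltas:
    - {"dx":5,"dy":0,"dz":0,"ax":0,"ay":0,"az":0,"fingers":0.1}
    - {"dx":4,"dy":0,"dz":0,"ax":0,"ay":0,"az":0,"fingers":0.1}
    - {"dx":2,"dy":0,"dz":0,"ax":0,"ay":0,"az":0,"fingers":0.1}
    - {"dx":1,"dy":0,"dz":0,"ax":0,"ay":0,"az":0,"fingers":0.1}
    - {"dx":1,"dy":0,"dz":0,"ax":0,"ay":0,"az":0,"fingers":0.1}
    - {"dx":1,"dy":0,"dz":0,"ax":0,"ay":0,"az":0,"fingers":0.1}

```text
clock: 8.98
tool_pos: [0.5739, 0.0905, 0.1936]
orientation: [110.5, 90.0, 19.7]
force: [0.9, 0.5, -5.5]
opening: 0.0216
```

Emit:
send_rows:
  deltas:
    - {"dx":1,"dy":0,"dz":0,"ax":0,"ay":0,"az":0,"fingers":0.1}
    - {"dx":1,"dy":0,"dz":0,"ax":0,"ay":0,"az":0,"fingers":0.1}

```text
clock: 9.22
tool_pos: [0.5739, 0.0905, 0.1915]
orientation: [120.4, 90.0, 29.6]
force: [0.2, 0.3, -5.3]
opening: 0.0213
```

Emit:
send_rows:
  deltas:
    - {"dx":1,"dy":0,"dz":0,"ax":0,"ay":0,"az":0,"fingers":0.1}
    - {"dx":1,"dy":0,"dz":0,"ax":0,"ay":0,"az":0,"fingers":0.1}

```text
clock: 9.48
tool_pos: [0.5739, 0.0905, 0.1895]
orientation: [48.4, 90.0, -42.4]
force: [-0.4, 0.7, -5.7]
opening: 0.0215
```

Emit:
send_rows:
  deltas:
    - {"dx":1,"dy":0,"dz":0,"ax":0,"ay":0,"az":0,"fingers":0.1}
    - {"dx":1,"dy":0,"dz":0,"ax":0,"ay":0,"az":0,"fingers":0.1}

```text
clock: 9.72
tool_pos: [0.574, 0.0905, 0.1878]
orientation: [83.2, 90.0, -7.6]
force: [-1.5, 0.0, -1.7]
opening: 0.0215
```

Emit:
send_rows:
  deltas:
    - {"dx":0.7,"dy":0,"dz":0,"ax":0,"ay":0,"az":0,"fingers":0.1}
    - {"dx":0.7,"dy":0,"dz":0,"ax":0,"ay":0,"az":0,"fingers":0.1}

```text
clock: 9.98
tool_pos: [0.574, 0.0905, 0.1864]
orientation: [95.1, 90.0, 4.3]
force: [-0.7, -0.5, -2.5]
opening: 0.0214
```

Emit:
send_rows:
  deltas:
    - {"dx":0.7,"dy":0,"dz":0,"ax":0,"ay":0,"az":0,"fingers":0.1}
    - {"dx":0.7,"dy":0,"dz":0,"ax":0,"ay":0,"az":0,"fingers":0.1}

```text
clock: 10.22
tool_pos: [0.5739, 0.0905, 0.1849]
orientation: [94.7, 90.0, 3.9]
force: [-0.2, -1.0, -1.9]
opening: 0.0216
```

Emit:
send_rows:
  deltas:
    - {"dx":0.7,"dy":0,"dz":0,"ax":0,"ay":0,"az":0,"fingers":0.1}
    - {"dx":0.7,"dy":0,"dz":0,"ax":0,"ay":0,"az":0,"fingers":0.1}

```text
clock: 10.48
tool_pos: [0.5741, 0.0905, 0.1837]
orientation: [93.7, 90.0, 2.9]
force: [-1.8, -0.6, 1.5]
opening: 0.0216
```

Emit:
send_rows:
  deltas:
    - {"dx":0.5,"dy":0,"dz":0,"ax":0,"ay":0,"az":0,"fingers":0.1}
    - {"dx":0.5,"dy":0,"dz":0,"ax":0,"ay":0,"az":0,"fingers":0.1}

```text
clock: 10.72
tool_pos: [0.574, 0.0907, 0.1827]
orientation: [119.6, 90.0, 28.8]
force: [-1.2, 0.8, 2.3]
opening: 0.0216
```

Emit:
send_rows:
  deltas:
    - {"dx":0.4,"dy":0,"dz":0,"ax":0,"ay":0,"az":0,"fingers":0.1}

```text
clock: 10.85
tool_pos: [0.574, 0.0907, 0.1822]
orientation: [125.4, 90.0, 34.5]
force: [-1.4, 0.9, 2.2]
opening: 0.0216
```

Emit:
send_rows:
  deltas:
    - {"dx":0.4,"dy":0,"dz":0,"ax":0,"ay":0,"az":0,"fingers":0.1}

```text
clock: 10.98
tool_pos: [0.574, 0.0908, 0.1817]
orientation: [132.0, 90.0, 41.1]
force: [-1.8, 2.0, 2.9]
opening: 0.0216
```

Emit:
send_rows:
  deltas:
    - {"dx":0.4,"dy":0,"dz":0,"ax":0,"ay":0,"az":0,"fingers":0.1}
    - {"dx":0.4,"dy":0,"dz":0,"ax":0,"ay":0,"az":0,"fingers":0.1}

```text
clock: 11.22
tool_pos: [0.5742, 0.0909, 0.1816]
orientation: [113.3, 89.9, 22.5]
force: [-4.1, 2.3, 10.1]
opening: 0.0214
```

Emit:
send_rows:
  deltas:
    - {"dx":0.4,"dy":0,"dz":0,"ax":0,"ay":0,"az":0,"fingers":0.1}
    - {"dx":0.3,"dy":0,"dz":0,"ax":0,"ay":0,"az":0,"fingers":0.1}

```text
clock: 11.48
tool_pos: [0.5743, 0.0908, 0.1816]
orientation: [107.2, 89.9, 16.4]
force: [-6.0, 2.4, 13.5]
opening: 0.0216
```

Emit:
send_rows:
  deltas:
    - {"dx":0.3,"dy":0,"dz":0,"ax":0,"ay":0,"az":0,"fingers":0.1}

```text
clock: 11.6
tool_pos: [0.5743, 0.0908, 0.1816]
orientation: [104.8, 89.9, 14.0]
force: [-6.9, 3.1, 16.4]
opening: 0.0218
```

```bash
python3 - <<'E'
from h import *
from plant import ctrl
b=snap(ctrl,'side','s5');o=ctrl.get_obs();print(o['tool_pos'],o['force'],o['moment'])
cv2.imwrite('pics/c8.png',cv2.resize(b['image'][130:230,200:310],None,fx=6,fy=6,interpolation=cv2.INTER_CUBIC))
E
```

```text
[0.57431388 0.09082985 0.18156805] [-6.39722468  1.98138463 14.481576  ] [1.02116182 2.57843269 0.01758761]
```

View pics/c8.png

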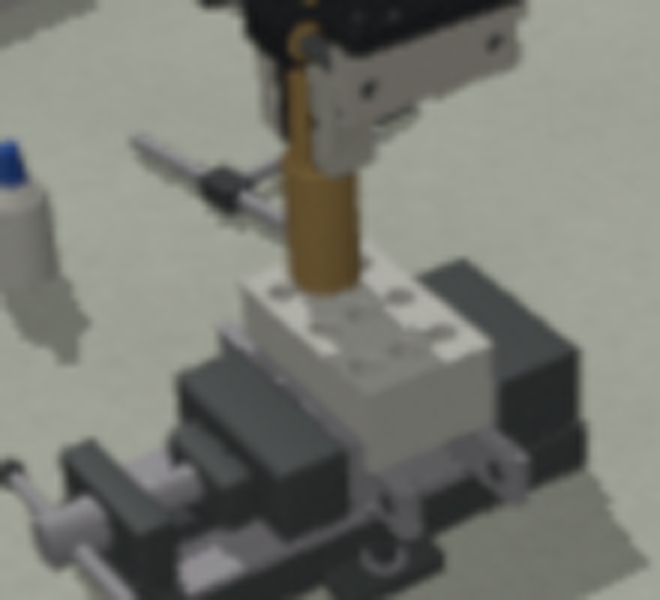

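The +y end has stopped with the foot at z≈0.0936, which is home height, under about 20 N. I'll hold there.

Emit:
send_rows:
  deltas:
    - {"dx":0,"dy":0,"dz":0,"ax":0,"ay":0,"az":0,"fingers":0.1}
    - {"dx":0,"dy":0,"dz":0,"ax":0,"ay":0,"az":0,"fingers":0.1}
    - {"dx":0,"dy":0,"dz":0,"ax":0,"ay":0,"az":0,"fingers":0.1}
    - {"dx":0,"dy":0,"dz":0,"ax":0,"ay":0,"az":0,"fingers":0.1}
    - {"dx":0,"dy":0,"dz":0,"ax":0,"ay":0,"az":0,"fingers":0.1}
    - {"dx":0,"dy":0,"dz":0,"ax":0,"ay":0,"az":0,"fingers":0.1}
    - {"dx":0,"dy":0,"dz":0,"ax":0,"ay":0,"az":0,"fingers":0.1}
    - {"dx":0,"dy":0,"dz":0,"ax":0,"ay":0,"az":0,"fingers":0.1}

```text
clock: 12.65
tool_pos: [0.5743, 0.0908, 0.1816]
orientation: [106.1, 89.9, 15.3]
force: [-6.6, 2.0, 14.2]
opening: 0.0214
```

Emit:
send_rows:
  deltas:
    - {"dx":-3,"dy":0,"dz":0,"ax":0,"ay":0,"az":0,"fingers":0.1}
    - {"dx":-7,"dy":0,"dz":0,"ax":0,"ay":0,"az":0,"fingers":0.1}
    - {"dx":-12,"dy":0,"dz":0,"ax":0,"ay":0,"az":0,"fingers":0.1}
    - {"dx":0,"dy":0,"dz":15,"ax":0,"ay":0,"az":0,"fingers":0.1}
    - {"dx":0,"dy":0,"dz":25,"ax":0,"ay":0,"az":0,"fingers":0.1}
    - {"dx":0,"dy":0,"dz":20,"ax":0,"ay":0,"az":0,"fingers":0.1}
    - {"dx":0,"dy":0,"dz":6,"ax":0,"ay":0,"az":0,"fingers":0.1}
    - {"dx":4,"dy":0,"dz":0,"ax":0,"ay":0,"az":0,"fingers":0.1}
    - {"dx":4,"dy":0,"dz":0,"ax":0,"ay":0,"az":0,"fingers":0.1}
    - {"dx":0,"dy":0,"dz":0,"ax":0,"ay":0,"az":0,"fingers":0.1}

```text
clock: 13.9
tool_pos: [0.5726, 0.0249, 0.1931]
orientation: [-76.1, 89.9, -166.9]
force: [-0.5, 1.0, -5.2]
opening: 0.0213
```

```bash
python3 - <<'E'
from h import *
from plant import ctrl
b=snap(ctrl,'side','s6');o=ctrl.get_obs();print(o['tool_pos'],o['force'],o['moment'])
cv2.imwrite('pics/c9.png',cv2.resize(b['image'][130:230,200:310],None,fx=6,fy=6,interpolation=cv2.INTER_CUBIC))
E
```

```text
[0.57280274 0.02491544 0.19340396] [ 0.59732656 -0.40325198 -4.87285006] [-0.05192404  0.00912172 -0.02892773]
```

View pics/c9.png

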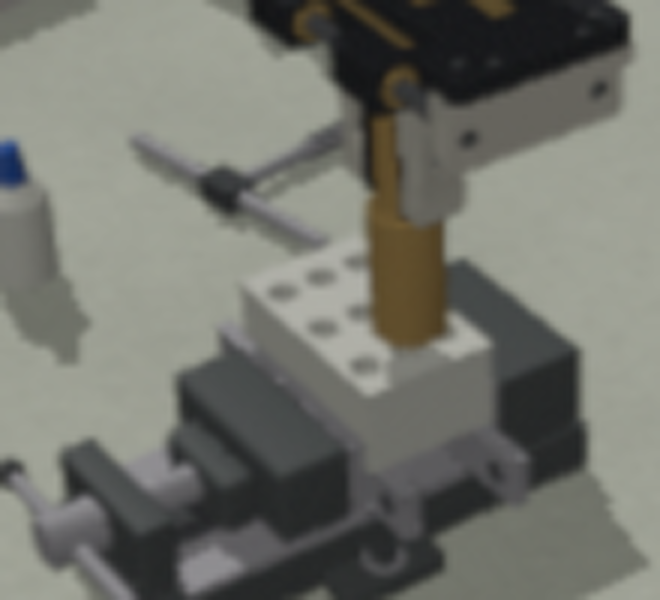

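The bar is over the -y row at crop (408,335), still upright. I'll push down there.

Emit:
send_rows:
  deltas:
    - {"dx":1,"dy":0,"dz":0,"ax":0,"ay":0,"az":0,"fingers":0.1}
    - {"dx":1,"dy":0,"dz":0,"ax":0,"ay":0,"az":0,"fingers":0.1}
    - {"dx":1,"dy":0,"dz":0,"ax":0,"ay":0,"az":0,"fingers":0.1}
    - {"dx":0.7,"dy":0,"dz":0,"ax":0,"ay":0,"az":0,"fingers":0.1}

```text
clock: 14.45
tool_pos: [0.5729, 0.0245, 0.19]
orientation: [127.4, 90.0, 36.6]
force: [-0.2, -0.1, -5.3]
opening: 0.0213
```

Emit:
send_rows:
  deltas:
    - {"dx":0.7,"dy":0,"dz":0,"ax":0,"ay":0,"az":0,"fingers":0.1}
    - {"dx":0.7,"dy":0,"dz":0,"ax":0,"ay":0,"az":0,"fingers":0.1}
    - {"dx":0.7,"dy":0,"dz":0,"ax":0,"ay":0,"az":0,"fingers":0.1}

```text
clock: 14.82
tool_pos: [0.5729, 0.0245, 0.1879]
orientation: [89.4, 90.0, -1.4]
force: [-0.1, 0.6, -4.9]
opening: 0.0215
```

Emit:
send_rows:
  deltas:
    - {"dx":0.7,"dy":0,"dz":0,"ax":0,"ay":0,"az":0,"fingers":0.1}
    - {"dx":0.7,"dy":0,"dz":0,"ax":0,"ay":0,"az":0,"fingers":0.1}

```text
clock: 15.08
tool_pos: [0.5729, 0.0245, 0.1865]
orientation: [-67.3, 90.0, -158.1]
force: [-0.5, -0.1, -5.4]
opening: 0.0214
```

Emit:
send_rows:
  deltas:
    - {"dx":0.7,"dy":0,"dz":0,"ax":0,"ay":0,"az":0,"fingers":0.1}
    - {"dx":0.7,"dy":0,"dz":0,"ax":0,"ay":0,"az":0,"fingers":0.1}

```text
clock: 15.32
tool_pos: [0.5729, 0.0245, 0.1851]
orientation: [106.8, 90.0, 16.0]
force: [-0.2, 0.3, -5.6]
opening: 0.0216
```

Emit:
send_rows:
  deltas:
    - {"dx":0.6,"dy":0,"dz":0,"ax":0,"ay":0,"az":0,"fingers":0.1}
    - {"dx":0.6,"dy":0,"dz":0,"ax":0,"ay":0,"az":0,"fingers":0.1}

```text
clock: 15.58
tool_pos: [0.5729, 0.0245, 0.1839]
orientation: [-73.6, 90.0, -164.4]
force: [0.5, 0.1, -5.7]
opening: 0.0212
```

Emit:
send_rows:
  deltas:
    - {"dx":0.5,"dy":0,"dz":0,"ax":0,"ay":0,"az":0,"fingers":0.1}
    - {"dx":0.5,"dy":0,"dz":0,"ax":0,"ay":0,"az":0,"fingers":0.1}

```text
clock: 15.82
tool_pos: [0.5729, 0.0245, 0.1829]
orientation: [21.6, 90.0, -69.2]
force: [-0.0, 0.0, -5.6]
opening: 0.0218
```

Emit:
send_rows:
  deltas:
    - {"dx":0.4,"dy":0,"dz":0,"ax":0,"ay":0,"az":0,"fingers":0.1}
    - {"dx":0.4,"dy":0,"dz":0,"ax":0,"ay":0,"az":0,"fingers":0.1}

```text
clock: 16.08
tool_pos: [0.5729, 0.0245, 0.1821]
orientation: [-81.9, 90.0, -172.7]
force: [0.1, -0.6, -4.6]
opening: 0.0213
```

Emit:
send_rows:
  deltas:
    - {"dx":0.4,"dy":0,"dz":0,"ax":0,"ay":0,"az":0,"fingers":0.1}
    - {"dx":0.4,"dy":0,"dz":0,"ax":0,"ay":0,"az":0,"fingers":0.1}

```text
clock: 16.32
tool_pos: [0.573, 0.0245, 0.1817]
orientation: [77.2, 90.0, -13.6]
force: [-0.6, -0.4, -1.1]
opening: 0.0215
```

Emit:
send_rows:
  deltas:
    - {"dx":0.5,"dy":0,"dz":0,"ax":0,"ay":0,"az":0,"fingers":0.1}
    - {"dx":0.5,"dy":0,"dz":0,"ax":0,"ay":0,"az":0,"fingers":0.1}

```text
clock: 16.58
tool_pos: [0.5733, 0.0244, 0.1816]
orientation: [81.8, 89.9, -9.0]
force: [-4.3, -0.3, 8.1]
opening: 0.0215
```

Emit:
send_rows:
  deltas:
    - {"dx":0.4,"dy":0,"dz":0,"ax":0,"ay":0,"az":0,"fingers":0.1}
    - {"dx":0.4,"dy":0,"dz":0,"ax":0,"ay":0,"az":0,"fingers":0.1}

```text
clock: 16.82
tool_pos: [0.5734, 0.0244, 0.1815]
orientation: [85.1, 89.9, -5.7]
force: [-5.9, 1.1, 12.9]
opening: 0.0215
```

Emit:
send_rows:
  deltas:
    - {"dx":0.3,"dy":0,"dz":0,"ax":0,"ay":0,"az":0,"fingers":0.1}
    - {"dx":0,"dy":0,"dz":0,"ax":0,"ay":0,"az":0,"fingers":0.1}

```text
clock: 17.08
tool_pos: [0.5734, 0.0244, 0.1816]
orientation: [87.4, 89.9, -3.4]
force: [-6.5, 1.4, 13.6]
opening: 0.0213
```

Emit:
send_rows:
  deltas:
    - {"dx":0,"dy":0,"dz":0,"ax":0,"ay":0,"az":0,"fingers":0.1}
    - {"dx":0,"dy":0,"dz":0,"ax":0,"ay":0,"az":0,"fingers":0.1}
    - {"dx":0,"dy":0,"dz":0,"ax":0,"ay":0,"az":0,"fingers":0.1}
    - {"dx":0,"dy":0,"dz":0,"ax":0,"ay":0,"az":0,"fingers":0.1}
    - {"dx":0,"dy":0,"dz":0,"ax":0,"ay":0,"az":0,"fingers":0.1}
    - {"dx":0,"dy":0,"dz":0,"ax":0,"ay":0,"az":0,"fingers":0.1}
    - {"dx":0,"dy":0,"dz":0,"ax":0,"ay":0,"az":0,"fingers":0.1}

```text
clock: 17.95
tool_pos: [0.5734, 0.0244, 0.1815]
orientation: [87.4, 89.9, -3.4]
force: [-6.9, 0.7, 13.2]
opening: 0.0216
```

Emit:
send_rows:
  deltas:
    - {"dx":-3,"dy":0,"dz":0,"ax":0,"ay":0,"az":0,"fingers":0.1}
    - {"dx":-5,"dy":0,"dz":0,"ax":0,"ay":0,"az":0,"fingers":0.1}
    - {"dx":-2,"dy":0,"dz":0,"ax":0,"ay":0,"az":0,"fingers":0.1}
    - {"dx":0,"dy":0,"dz":-14,"ax":0,"ay":0,"az":0,"fingers":0.1}
    - {"dx":0,"dy":0,"dz":-14,"ax":0,"ay":0,"az":0,"fingers":0.1}
    - {"dx":0,"dy":0,"dz":-6,"ax":0,"ay":0,"az":0,"fingers":0.1}
    - {"dx":3,"dy":0,"dz":0,"ax":0,"ay":0,"az":0,"fingers":0.1}
    - {"dx":2,"dy":0,"dz":0,"ax":0,"ay":0,"az":0,"fingers":0.1}
    - {"dx":1,"dy":0,"dz":0,"ax":0,"ay":0,"az":0,"fingers":0.1}
    - {"dx":0,"dy":0,"dz":0,"ax":0,"ay":0,"az":0,"fingers":0.1}

```text
clock: 19.2
tool_pos: [0.5733, 0.0582, 0.1831]
orientation: [-56.1, 90.0, -146.9]
force: [0.6, 0.3, -5.5]
opening: 0.0214
```

Emit:
send_rows:
  deltas:
    - {"dx":0.6,"dy":0,"dz":0,"ax":0,"ay":0,"az":0,"fingers":0.1}
    - {"dx":0.6,"dy":0,"dz":0,"ax":0,"ay":0,"az":0,"fingers":0.1}
    - {"dx":0.5,"dy":0,"dz":0,"ax":0,"ay":0,"az":0,"fingers":0.1}

```text
clock: 19.58
tool_pos: [0.5735, 0.0585, 0.1817]
orientation: [93.5, 90.0, 2.7]
force: [-0.7, -0.1, -2.5]
opening: 0.0216
```

Emit:
send_rows:
  deltas:
    - {"dx":0.5,"dy":0,"dz":0,"ax":0,"ay":0,"az":0,"fingers":0.1}
    - {"dx":0.5,"dy":0,"dz":0,"ax":0,"ay":0,"az":0,"fingers":0.1}

```text
clock: 19.82
tool_pos: [0.5737, 0.0585, 0.1816]
orientation: [84.7, 89.9, -6.1]
force: [-4.1, -0.3, 6.8]
opening: 0.0216
```

Emit:
send_rows:
  deltas:
    - {"dx":0.4,"dy":0,"dz":0,"ax":0,"ay":0,"az":0,"fingers":0.1}
    - {"dx":0.3,"dy":0,"dz":0,"ax":0,"ay":0,"az":0,"fingers":0.1}

```text
clock: 20.08
tool_pos: [0.5738, 0.0584, 0.1816]
orientation: [88.6, 89.9, -2.2]
force: [-5.3, 0.7, 12.0]
opening: 0.0215
```

Emit:
send_rows:
  deltas:
    - {"dx":0.2,"dy":0,"dz":0,"ax":0,"ay":0,"az":0,"fingers":0.1}
    - {"dx":0,"dy":0,"dz":0,"ax":0,"ay":0,"az":0,"fingers":0.1}
    - {"dx":0,"dy":0,"dz":0,"ax":0,"ay":0,"az":0,"fingers":0.1}
    - {"dx":0,"dy":0,"dz":0,"ax":0,"ay":0,"az":0,"fingers":0.1}
    - {"dx":0,"dy":0,"dz":0,"ax":0,"ay":0,"az":0,"fingers":0.1}
    - {"dx":0,"dy":0,"dz":0,"ax":0,"ay":0,"az":0,"fingers":0.1}
    - {"dx":0,"dy":0,"dz":0,"ax":0,"ay":0,"az":0,"fingers":0.1}
    - {"dx":0,"dy":0,"dz":0,"ax":0,"ay":0,"az":0,"fingers":0.1}
    - {"dx":0,"dy":0,"dz":0,"ax":0,"ay":0,"az":0,"fingers":0.1}
    - {"dx":0,"dy":0,"dz":0,"ax":0,"ay":0,"az":0,"fingers":0.1}

```text
clock: 21.32
tool_pos: [0.5738, 0.0584, 0.1816]
orientation: [89.7, 89.9, -1.1]
force: [-4.7, -1.3, 11.2]
opening: 0.0216
```

Emit:
send_rows:
  deltas:
    - {"dx":-3,"dy":0,"dz":0,"ax":0,"ay":0,"az":0,"fingers":0.1}
    - {"dx":-7,"dy":0,"dz":0,"ax":0,"ay":0,"az":0,"fingers":0.1}
    - {"dx":-8,"dy":0,"dz":10,"ax":0,"ay":0,"az":0,"fingers":0.1}
    - {"dx":0,"dy":-10,"dz":35,"ax":0,"ay":0,"az":0,"fingers":0.1}
    - {"dx":0,"dy":-10,"dz":40,"ax":0,"ay":0,"az":0,"fingers":0.1}
    - {"dx":0,"dy":-4,"dz":25,"ax":0,"ay":0,"az":0,"fingers":0.1}
    - {"dx":0,"dy":0,"dz":0,"ax":0,"ay":0,"az":0,"fingers":0.1}
    - {"dx":0,"dy":0,"dz":0,"ax":0,"ay":0,"az":0,"fingers":0.1}

```text
clock: 22.32
tool_pos: [0.548, -0.0514, 0.1979]
orientation: [107.1, 90.0, 16.2]
force: [-0.1, 0.1, -5.5]
opening: 0.0212
```

```bash
python3 - <<'E'
from h import *
from plant import ctrl
b=snap(ctrl,'side','s7');a=snap(ctrl,'top','t7');o=ctrl.get_obs();print(o['tool_pos'],o['force'],o['moment'])
cv2.imwrite('pics/c10.png',cv2.resize(b['image'][130:240,200:330],None,fx=6,fy=5.4,interpolation=cv2.INTER_CUBIC))
cv2.imwrite('pics/c11.png',cv2.resize(a['image'][170:300,180:300],None,fx=4.5,fy=4.5,interpolation=cv2.INTER_CUBIC))
E
```

```text
[ 0.5480236  -0.05078524  0.19775089] [-0.40129261  0.55818866 -4.12611296] [0.01535178 0.0037477  0.07593711]
```

View pics/c10.png

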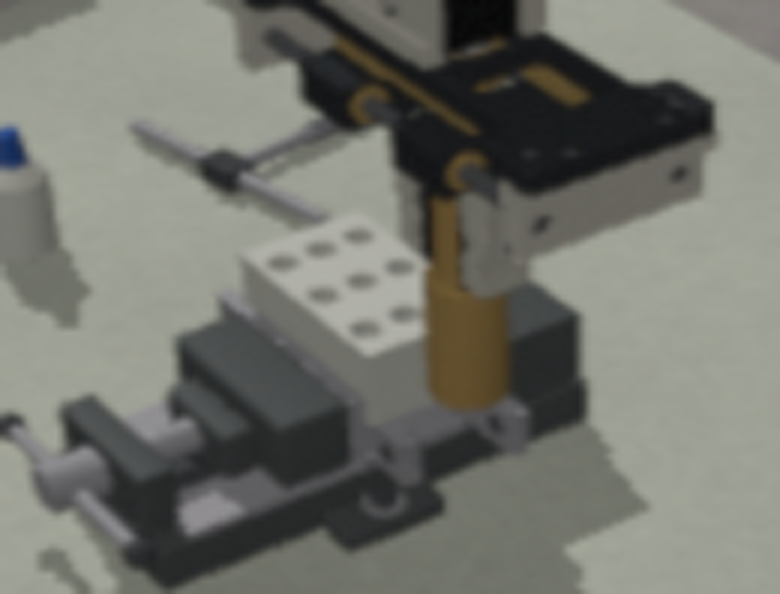

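View pics/c11.png

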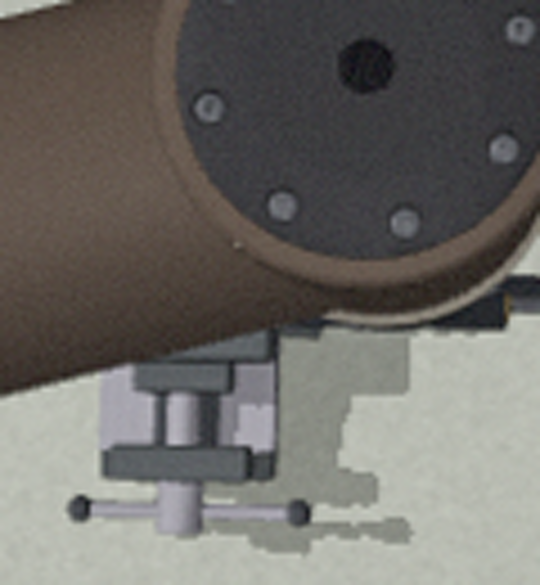

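The block now looks level and lower, and the parallels' ends still stick out at crop (400,460) and (505,420). I'll bring the bar foot down outside the -y end of the parallel beside the moving jaw.

Emit:
send_rows:
  deltas:
    - {"dx":10,"dy":1,"dz":0,"ax":0,"ay":0,"az":0,"fingers":0.1}
    - {"dx":20,"dy":0,"dz":0,"ax":0,"ay":0,"az":0,"fingers":0.1}
    - {"dx":20,"dy":0,"dz":0,"ax":0,"ay":0,"az":0,"fingers":0.1}
    - {"dx":15,"dy":0,"dz":0,"ax":0,"ay":0,"az":0,"fingers":0.1}
    - {"dx":5,"dy":0,"dz":0,"ax":0,"ay":0,"az":0,"fingers":0.1}
    - {"dx":0,"dy":0,"dz":0,"ax":0,"ay":0,"az":0,"fingers":0.1}
    - {"dx":0,"dy":0,"dz":-8,"ax":0,"ay":0,"az":0,"fingers":0.1}
    - {"dx":0,"dy":0,"dz":-6,"ax":0,"ay":0,"az":0,"fingers":0.1}
    - {"dx":0,"dy":0,"dz":0,"ax":0,"ay":0,"az":0,"fingers":0.1}
    - {"dx":0,"dy":0,"dz":0,"ax":0,"ay":0,"az":0,"fingers":0.1}

```text
clock: 23.68
tool_pos: [0.5491, -0.037, 0.1279]
orientation: [100.2, 90.0, 9.4]
force: [0.3, 0.3, -5.8]
opening: 0.0219
```

```bash
python3 - <<'E'
from h import *
from plant import ctrl
b=snap(ctrl,'side','s8')
for i in range(1): o=ctrl.get_obs();print(o['tool_pos'],o['force'],o['moment'])
cv2.imwrite('pics/c12.png',cv2.resize(b['image'][140:240,220:320],None,fx=6,fy=6,interpolation=cv2.INTER_CUBIC))
E
```

```text
[ 0.54901193 -0.03713282  0.12779084] [ 0.51503437 -0.23342247 -5.02212345] [-0.04468383 -0.06031189 -0.03413914]
```

View pics/c12.png

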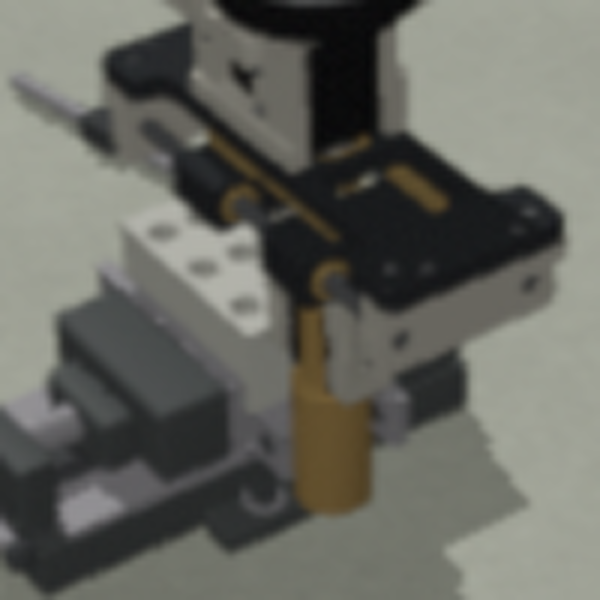

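Emit:
send_rows:
  deltas:
    - {"dx":0,"dy":0,"dz":-1.5,"ax":0,"ay":0,"az":0,"fingers":0.1}
    - {"dx":0,"dy":0,"dz":-1.5,"ax":0,"ay":0,"az":0,"fingers":0.1}
    - {"dx":0,"dy":0,"dz":-1,"ax":0,"ay":0,"az":0,"fingers":0.1}
    - {"dx":0,"dy":0,"dz":-1,"ax":0,"ay":0,"az":0,"fingers":0.1}

```text
clock: 24.22
tool_pos: [0.5491, -0.0321, 0.1277]
orientation: [113.1, 90.0, 22.3]
force: [-0.2, 0.8, -5.8]
opening: 0.0214
```

Emit:
send_rows:
  deltas:
    - {"dx":0,"dy":0,"dz":-0.4,"ax":0,"ay":0,"az":0,"fingers":0.1}
    - {"dx":0,"dy":0,"dz":-0.4,"ax":0,"ay":0,"az":0,"fingers":0.1}

```text
clock: 24.48
tool_pos: [0.5491, -0.0313, 0.1277]
orientation: [83.3, 90.0, -7.5]
force: [0.2, -0.7, -6.7]
opening: 0.0215
```

Emit:
send_rows:
  deltas:
    - {"dx":0,"dy":0,"dz":-0.4,"ax":0,"ay":0,"az":0,"fingers":0.1}
    - {"dx":0,"dy":0,"dz":-0.4,"ax":0,"ay":0,"az":0,"fingers":0.1}

```text
clock: 24.72
tool_pos: [0.5491, -0.0305, 0.1277]
orientation: [91.1, 90.0, 0.2]
force: [-0.0, -0.4, -4.8]
opening: 0.0214
```

```bash
python3 - <<'E'
from plant import ctrl
o=ctrl.get_obs();print(o['tool_pos'],o['force'],o['moment'])
E
```

```text
[ 0.54910902 -0.03053145  0.1276761 ] [-0.00537471 -0.37871093 -4.79945689] [-0.05937089 -0.02617107  0.01152636]
```

Emit:
send_rows:
  deltas:
    - {"dx":0,"dy":0,"dz":-0.3,"ax":0,"ay":0,"az":0,"fingers":0.1}
    - {"dx":0,"dy":0,"dz":-0.3,"ax":0,"ay":0,"az":0,"fingers":0.1}

```text
clock: 24.98
tool_pos: [0.5491, -0.03, 0.1276]
orientation: [-59.4, 90.0, -150.2]
force: [-0.4, 0.6, -5.2]
opening: 0.0215
```

Emit:
send_rows:
  deltas:
    - {"dx":0,"dy":0,"dz":-0.3,"ax":0,"ay":0,"az":0,"fingers":0.1}
    - {"dx":0,"dy":0,"dz":-0.3,"ax":0,"ay":0,"az":0,"fingers":0.1}

```text
clock: 25.22
tool_pos: [0.5491, -0.0293, 0.1276]
orientation: [-76.8, 90.0, -167.7]
force: [-0.4, 0.4, -5.5]
opening: 0.0216
```

Emit:
send_rows:
  deltas:
    - {"dx":0,"dy":0,"dz":-0.3,"ax":0,"ay":0,"az":0,"fingers":0.1}
    - {"dx":0,"dy":0,"dz":-0.3,"ax":0,"ay":0,"az":0,"fingers":0.1}

```text
clock: 25.48
tool_pos: [0.5491, -0.0287, 0.1277]
orientation: [102.7, 90.0, 11.9]
force: [0.6, 0.6, -5.5]
opening: 0.0212
```

Emit:
send_rows:
  deltas:
    - {"dx":0,"dy":0,"dz":-0.3,"ax":0,"ay":0,"az":0,"fingers":0.1}
    - {"dx":0,"dy":0,"dz":-0.2,"ax":0,"ay":0,"az":0,"fingers":0.1}

```text
clock: 25.72
tool_pos: [0.5491, -0.0282, 0.1277]
orientation: [-124.1, 90.0, 145.0]
force: [-0.4, 0.5, -5.7]
opening: 0.0216
```

Emit:
send_rows:
  deltas:
    - {"dx":0,"dy":0,"dz":-0.2,"ax":0,"ay":0,"az":0,"fingers":0.1}
    - {"dx":0,"dy":0,"dz":-0.2,"ax":0,"ay":0,"az":0,"fingers":0.1}

```text
clock: 25.98
tool_pos: [0.5491, -0.0278, 0.1277]
orientation: [-132.3, 90.0, 136.9]
force: [-0.4, -0.3, -5.9]
opening: 0.0211
```

```bash
python3 - <<'E'
from h import *
from plant import ctrl
b=snap(ctrl,'side','s9')
o=ctrl.get_obs();print(o['tool_pos'],o['force'],o['moment'])
cv2.imwrite('pics/c13.png',cv2.resize(b['image'][140:240,220:320],None,fx=6,fy=6,interpolation=cv2.INTER_CUBIC))
E
```

```text
[ 0.54914705 -0.0278117   0.12766119] [ 1.11249583  0.72193096 -4.82504766] [-0.01222923  0.03532838  0.01596049]
```

View pics/c13.png

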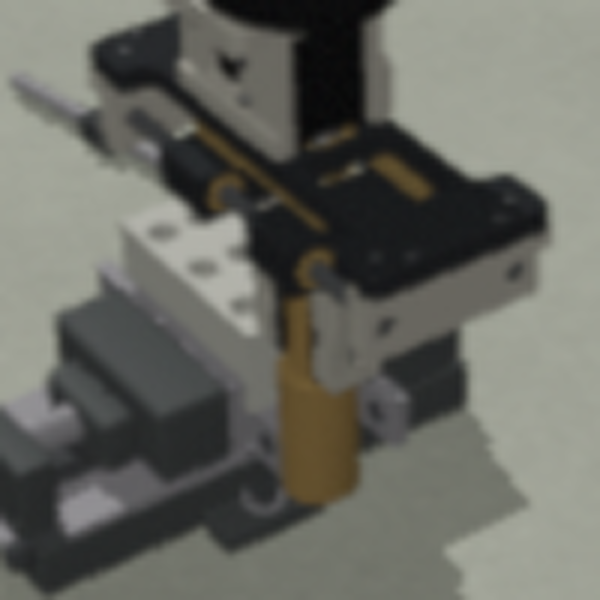

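Emit:
send_rows:
  deltas:
    - {"dx":0,"dy":0,"dz":-0.2,"ax":0,"ay":0,"az":0,"fingers":0.1}
    - {"dx":0,"dy":0,"dz":-0.2,"ax":0,"ay":0,"az":0,"fingers":0.1}

```text
clock: 26.28
tool_pos: [0.5491, -0.0275, 0.1277]
orientation: [-64.0, 90.0, -154.8]
force: [-0.3, 0.3, -5.6]
opening: 0.0213
```

Emit:
send_rows:
  deltas:
    - {"dx":0,"dy":0,"dz":-0.2,"ax":0,"ay":0,"az":0,"fingers":0.1}
    - {"dx":0,"dy":0,"dz":-0.2,"ax":0,"ay":0,"az":0,"fingers":0.1}

```text
clock: 26.52
tool_pos: [0.5492, -0.0271, 0.1276]
orientation: [-143.6, 90.0, 125.6]
force: [0.3, 0.8, -4.9]
opening: 0.0217
```

Emit:
send_rows:
  deltas:
    - {"dx":0,"dy":0,"dz":-0.2,"ax":0,"ay":0,"az":0,"fingers":0.1}
    - {"dx":0,"dy":0,"dz":-0.2,"ax":0,"ay":0,"az":0,"fingers":0.1}

```text
clock: 26.78
tool_pos: [0.5492, -0.0267, 0.1277]
orientation: [-54.7, 90.0, -145.6]
force: [-0.4, 1.3, -5.3]
opening: 0.0218
```

```bash
python3 - <<'E'
from plant import ctrl
o=ctrl.get_obs();print(o['tool_pos'],o['force'],o['moment'])
E
```

```text
[ 0.54915877 -0.02666461  0.12765502] [-0.38278719  1.34246991 -5.2710974 ] [-0.03477486 -0.01860224  0.02237723]
```

Emit:
send_rows:
  deltas:
    - {"dx":0,"dy":0,"dz":-0.2,"ax":0,"ay":0,"az":0,"fingers":0.1}
    - {"dx":0,"dy":0,"dz":-0.2,"ax":0,"ay":0,"az":0,"fingers":0.1}

```text
clock: 27.02
tool_pos: [0.5492, -0.0263, 0.1277]
orientation: [-51.9, 90.0, -142.7]
force: [-0.2, -0.2, -5.8]
opening: 0.0216
```

Emit:
send_rows:
  deltas:
    - {"dx":0,"dy":0,"dz":-0.2,"ax":0,"ay":0,"az":0,"fingers":0.1}
    - {"dx":0,"dy":0,"dz":-0.2,"ax":0,"ay":0,"az":0,"fingers":0.1}

```text
clock: 27.28
tool_pos: [0.5491, -0.0259, 0.1276]
orientation: [-39.9, 90.0, -130.7]
force: [0.6, -0.8, -4.6]
opening: 0.0216
```

Emit:
send_rows:
  deltas:
    - {"dx":0,"dy":0,"dz":-0.2,"ax":0,"ay":0,"az":0,"fingers":0.1}
    - {"dx":0,"dy":0,"dz":-0.2,"ax":0,"ay":0,"az":0,"fingers":0.1}

```text
clock: 27.52
tool_pos: [0.5491, -0.0257, 0.1277]
orientation: [-20.9, 90.0, -111.7]
force: [-0.5, -2.4, -6.0]
opening: 0.0216
```

```bash
python3 - <<'E'
from plant import ctrl
o=ctrl.get_obs();print(o['tool_pos'],o['force'],o['moment'])
E
```

```text
[ 0.54912827 -0.02571192  0.12769018] [-0.4578687  -2.39340993 -5.95501852] [-1.13420395 -0.15920152 -0.0161969 ]
```

Contact: Fy -2.4 N with a clear moment, and the bar is lagging its command. I'll hold to see whether the parallel stays put.

Emit:
send_rows:
  deltas:
    - {"dx":0,"dy":0,"dz":0,"ax":0,"ay":0,"az":0,"fingers":0.1}
    - {"dx":0,"dy":0,"dz":0,"ax":0,"ay":0,"az":0,"fingers":0.1}

```text
clock: 27.78
tool_pos: [0.5491, -0.0257, 0.1277]
orientation: [-25.2, 90.0, -116.0]
force: [1.0, -2.9, -5.4]
opening: 0.0215
```

```bash
python3 - <<'E'
from plant import ctrl
o=ctrl.get_obs();print(o['tool_pos'],o['force'],o['moment'])
E
```

```text
[ 0.54912994 -0.02567523  0.12768918] [ 0.98900927 -2.91008437 -5.37096141] [-1.33461349 -0.16867931 -0.0038479 ]
```

Emit:
send_rows:
  deltas:
    - {"dx":0,"dy":0,"dz":0,"ax":0,"ay":0,"az":0,"fingers":0.1}
    - {"dx":0,"dy":0,"dz":0,"ax":0,"ay":0,"az":0,"fingers":0.1}

```text
clock: 28.02
tool_pos: [0.5491, -0.0256, 0.1277]
orientation: [-25.7, 90.0, -116.5]
force: [-0.7, -3.9, -5.0]
opening: 0.0211
```

```bash
python3 - <<'E'
from plant import ctrl
o=ctrl.get_obs();print(o['tool_pos'],o['force'],o['moment'])
E
```

```text
[ 0.54912796 -0.02562182  0.12769204] [-0.65586426 -3.93844013 -4.95071487] [-1.60576152 -0.14614465  0.02988142]
```

It held at about 3 N, above the 1–2 N that moves a loose parallel, with under 0.1 mm of give. I'm backing off at once.

Emit:
send_rows:
  deltas:
    - {"dx":0,"dy":0,"dz":2,"ax":0,"ay":0,"az":0,"fingers":0.1}
    - {"dx":0,"dy":0,"dz":8,"ax":0,"ay":0,"az":0,"fingers":0.1}
    - {"dx":0,"dy":0,"dz":20,"ax":0,"ay":0,"az":0,"fingers":0.1}
    - {"dx":-20,"dy":0,"dz":25,"ax":0,"ay":0,"az":0,"fingers":0.1}
    - {"dx":-20,"dy":-10,"dz":40,"ax":0,"ay":0,"az":0,"fingers":0.1}
    - {"dx":0,"dy":-10,"dz":45,"ax":0,"ay":0,"az":0,"fingers":0.1}
    - {"dx":0,"dy":-10,"dz":45,"ax":0,"ay":0,"az":0,"fingers":0.1}
    - {"dx":0,"dy":0,"dz":25,"ax":0,"ay":0,"az":0,"fingers":0.1}
    - {"dx":0,"dy":0,"dz":10,"ax":0,"ay":0,"az":0,"fingers":0.1}
    - {"dx":0,"dy":0,"dz":0,"ax":0,"ay":0,"az":0,"fingers":0.1}
    - {"dx":0,"dy":0,"dz":0,"ax":0,"ay":0,"az":0,"fingers":0.1}

```text
clock: 29.4
tool_pos: [0.5159, -0.2446, 0.1675]
orientation: [-137.8, 90.0, 131.4]
force: [0.4, 1.0, -5.4]
opening: 0.0215
```

```bash
python3 - <<'E'
from h import *
from plant import ctrl
b=snap(ctrl,'side','s10');a=snap(ctrl,'top','t10')
o=ctrl.get_obs();print(o['tool_pos'],o['force'],o['moment'])
cv2.imwrite('pics/c14.png',cv2.resize(b['image'][140:290,200:380],None,fx=4,fy=4,interpolation=cv2.INTER_CUBIC))
cv2.imwrite('pics/c15.png',cv2.resize(a['image'][175:295,180:265],None,fx=5,fy=5,interpolation=cv2.INTER_CUBIC))
E
```

```text
[ 0.5161494  -0.24429275  0.16764917] [-0.42194793 -0.00699412 -4.94405326] [ 0.04458468 -0.02007832 -0.02122243]
```

View pics/c14.png

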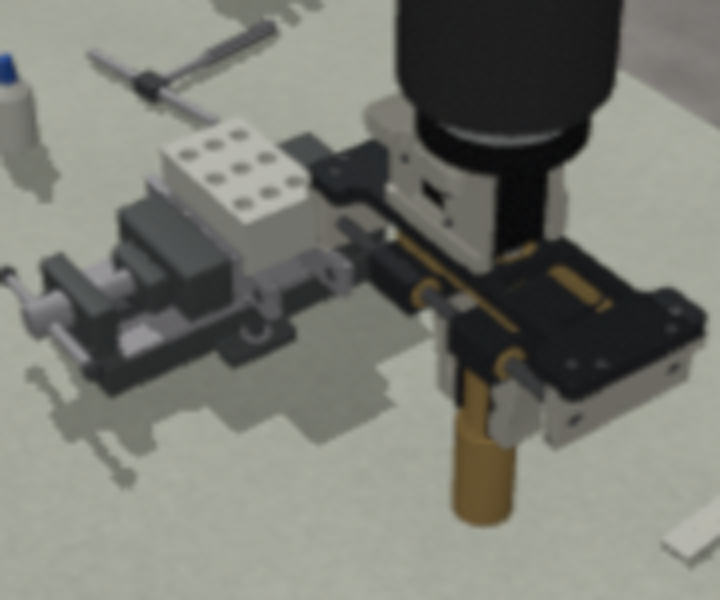

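View pics/c15.png

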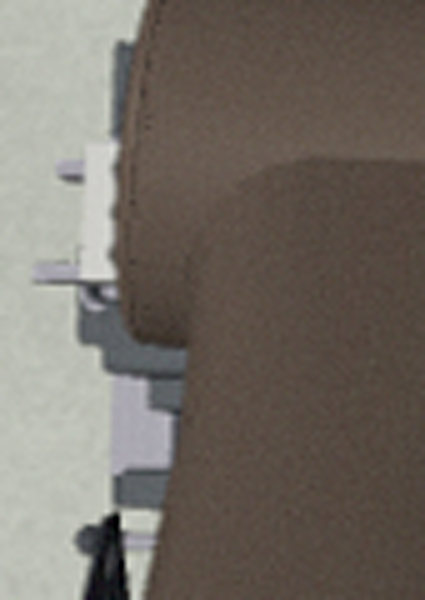

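The parallels' +y ends are unmoved at crop (35,272) and (58,170). The bar hangs over clear table, so I'll set it down there.

Emit:
send_rows:
  deltas:
    - {"dx":15,"dy":0,"dz":0,"ax":0,"ay":0,"az":0,"fingers":0.1}
    - {"dx":25,"dy":0,"dz":0,"ax":0,"ay":0,"az":0,"fingers":0.1}
    - {"dx":20,"dy":0,"dz":0,"ax":0,"ay":0,"az":0,"fingers":0.1}
    - {"dx":10,"dy":0,"dz":0,"ax":0,"ay":0,"az":0,"fingers":0.1}
    - {"dx":4,"dy":0,"dz":0,"ax":0,"ay":0,"az":0,"fingers":0.1}
    - {"dx":2,"dy":0,"dz":0,"ax":0,"ay":0,"az":0,"fingers":0.1}
    - {"dx":1,"dy":0,"dz":0,"ax":0,"ay":0,"az":0,"fingers":0.1}

```text
clock: 30.38
tool_pos: [0.5164, -0.2451, 0.0912]
orientation: [79.5, 89.9, -11.3]
force: [0.2, 0.2, -5.4]
opening: 0.0214
```

Emit:
send_rows:
  deltas:
    - {"dx":1,"dy":0,"dz":0,"ax":0,"ay":0,"az":0,"fingers":0.1}
    - {"dx":1,"dy":0,"dz":0,"ax":0,"ay":0,"az":0,"fingers":0.1}

```text
clock: 30.62
tool_pos: [0.5162, -0.2451, 0.0889]
orientation: [83.0, 90.0, -7.8]
force: [-0.4, -0.8, -5.9]
opening: 0.0215
```

Emit:
send_rows:
  deltas:
    - {"dx":0.7,"dy":0,"dz":0,"ax":0,"ay":0,"az":0,"fingers":0.1}
    - {"dx":0,"dy":0,"dz":0,"ax":0,"ay":0,"az":0,"fingers":0.1}

```text
clock: 30.88
tool_pos: [0.516, -0.245, 0.0879]
orientation: [-87.0, 90.0, -177.8]
force: [-0.5, 0.0, -4.1]
opening: 0.0216
```

Emit:
send_rows:
  deltas:
    - {"dx":0.4,"dy":0,"dz":0,"ax":0,"ay":0,"az":0,"fingers":0.1}
    - {"dx":0.2,"dy":0,"dz":0,"ax":0,"ay":0,"az":0,"fingers":0.1}

```text
clock: 31.12
tool_pos: [0.5162, -0.2451, 0.0877]
orientation: [57.8, 90.0, -33.0]
force: [-0.4, -0.2, -0.4]
opening: 0.0212
```

Weight is on the table now. I'll release slowly and lift away.

Emit:
send_rows:
  deltas:
    - {"dx":0,"dy":0,"dz":0,"ax":0,"ay":0,"az":0,"fingers":0.35}
    - {"dx":0,"dy":0,"dz":0,"ax":0,"ay":0,"az":0,"fingers":0.6}
    - {"dx":0,"dy":0,"dz":0,"ax":0,"ay":0,"az":0,"fingers":0.6}
    - {"dx":0,"dy":0,"dz":0,"ax":0,"ay":0,"az":0,"fingers":0.6}
    - {"dx":0,"dy":0,"dz":0,"ax":0,"ay":0,"az":0,"fingers":0.6}

```text
clock: 31.75
tool_pos: [0.5161, -0.245, 0.0874]
orientation: [74.6, 90.0, -16.2]
force: [0.0, -0.7, -0.4]
opening: 0.0521
```

Emit:
send_rows:
  deltas:
    - {"dx":-10,"dy":0,"dz":0,"ax":0,"ay":0,"az":0,"fingers":0.6}
    - {"dx":-30,"dy":0,"dz":0,"ax":0,"ay":0,"az":0,"fingers":0.6}
    - {"dx":-50,"dy":0,"dz":0,"ax":0,"ay":0,"az":0,"fingers":0.6}
    - {"dx":-50,"dy":0,"dz":0,"ax":0,"ay":0,"az":0,"fingers":0.6}
    - {"dx":-20,"dy":0,"dz":30,"ax":0,"ay":0,"az":0,"fingers":0.6}
    - {"dx":0,"dy":0,"dz":50,"ax":0,"ay":0,"az":0,"fingers":0.6}
    - {"dx":0,"dy":-30,"dz":50,"ax":0,"ay":0,"az":0,"fingers":0.6}
    - {"dx":0,"dy":-30,"dz":50,"ax":0,"ay":0,"az":0,"fingers":0.6}
    - {"dx":0,"dy":-20,"dz":50,"ax":0,"ay":0,"az":0,"fingers":0.6}
    - {"dx":0,"dy":0,"dz":20,"ax":0,"ay":0,"az":0,"fingers":0.6}
    - {"dx":0,"dy":0,"dz":0,"ax":0,"ay":0,"az":0,"fingers":0.6}
    - {"dx":0,"dy":0,"dz":0,"ax":0,"ay":0,"az":0,"fingers":0.6}

```text
clock: 33.25
tool_pos: [0.4329, -0.4931, 0.2475]
orientation: [-178.5, 90.0, 90.7]
force: [0.5, -0.2, -0.2]
opening: 0.0527
```

```bash
python3 - <<'E'
from h import *
from plant import ctrl
b=snap(ctrl,'side','s11');a=snap(ctrl,'top','t11')
o=ctrl.get_obs();print(o['clock'],o['tool_pos'],o['force'])
cv2.imwrite('pics/c16.png',np.hstack([cv2.resize(b['image'][150:240,195:305],None,fx=3.5,fy=3.5,interpolation=cv2.INTER_CUBIC),cv2.resize(load('side0')['image'][150:240,195:305],None,fx=3.5,fy=3.5,interpolation=cv2.INTER_CUBIC)]))
def holes(s,x0,y0,x1,y1,thr):
    g=cv2.cvtColor(s['image'],cv2.COLOR_BGR2GRAY)[y0:y1,x0:x1]
    g=cv2.resize(g,None,fx=8,fy=8,interpolation=cv2.INTER_CUBIC)
    m=(g<thr).astype(np.uint8); k,l,st,ce=cv2.connectedComponentsWithStats(m)
    return [(round(float((ce[i][0]+.5)/8-.5+x0),2),round(float((ce[i][1]+.5)/8-.5+y0),2)) for i in range(1,k) if 300<st[i,4]<900]
print(holes(b,241,168,281,204,135))
E
```

```text
33.35 [ 0.43312768 -0.49276368  0.24767485] [ 0.05705075 -0.09133238  0.4129303 ]
[]
```

View pics/c16.png

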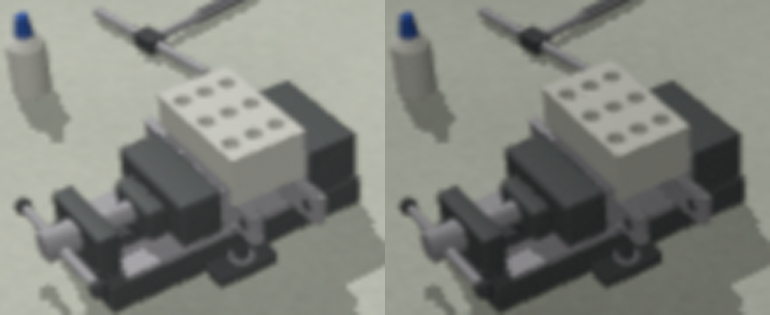

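View pics/t11.png

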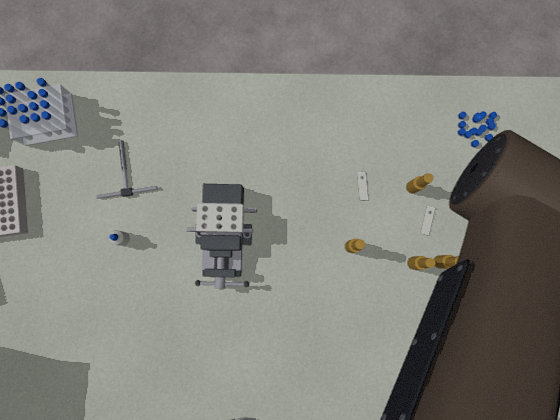

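View pics/s11.png

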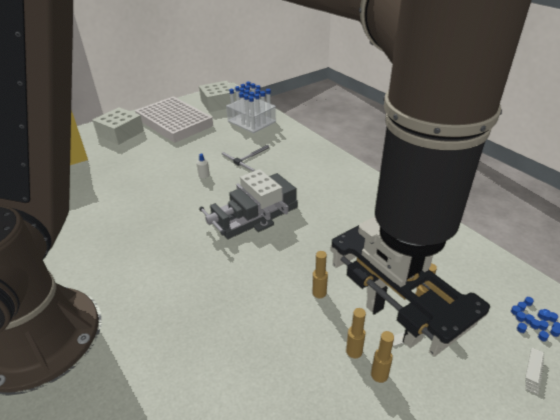

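The bar stands upright at top (354,246) and side (320,275). The vise, parallels, dropper, reamer, cassettes and the other bars are where they were. One last numeric check of level and of the parallels, before handing in.

```bash
python3 - <<'E'
from h import *
a0,a1,b0,b1=load('top0'),load('t11'),load('side0'),load('s11')
# parallel ends: template match of end patches (subpixel via upscaling)
def shift(A,B,x,y,w=7):
    f=10;t=cv2.resize(A['image'][y-w:y+w+1,x-w:x+w+1],None,fx=f,fy=f,interpolation=cv2.INTER_CUBIC)
    W=w+3;s=cv2.resize(B['image'][y-W:y+W+1,x-W:x+W+1],None,fx=f,fy=f,interpolation=cv2.INTER_CUBIC)
    r=cv2.matchTemplate(s,t,cv2.TM_CCOEFF_NORMED);_,v,_,l=cv2.minMaxLoc(r);return (l[0]/f-3,l[1]/f-3,round(v,2))
for n,p in(('mov+y',(188,229)),('mov-y',(252,230)),('fix+y',(192,209)),('fix-y',(256,210))): print(n,shift(a0,a1,*p,4))
def holes(s,x0,y0,x1,y1,amin,amax):
    g=cv2.resize(cv2.cvtColor(s['image'],cv2.COLOR_BGR2GRAY)[y0:y1,x0:x1],None,fx=8,fy=8,interpolation=cv2.INTER_CUBIC)
    for thr in range(120,200,3):
        k,l,st,ce=cv2.connectedComponentsWithStats((g<thr).astype(np.uint8))
        c=[(ce[i]+.5)/8-.5+[x0,y0] for i in range(1,k) if amin<st[i,4]<amax and st[i,0]>2 and st[i,1]>2 and st[i,0]+st[i,2]<g.shape[1]-2]
        if len(c)>=9: return c
    return c
T=holes(a1,197,204,242,232,500,2600);S=holes(b1,241,170,281,196,250,1200);print(len(T),len(S))
for t in T:
    best=min(((tri(a1,t,b1,s)) for s in S),key=lambda r:np.linalg.norm(r[0]-onz(a1,*t,.094)))
    print(best[0].round(4),round(best[1],4))
E
```

```text
mov+y (0.0, 0.0, 0.99)
mov-y (0.0, 0.0, 0.99)
fix+y (0.20000000000000018, 0.0, 0.98)
fix-y (0.0, 0.0, 0.99)
9 9
[0.5914 0.0903 0.0969] 0.0015
[0.5911 0.0585 0.0968] 0.0013
[0.5905 0.0266 0.0969] 0.0014
[0.5731 0.0916 0.0961] 0.0016
[0.5719 0.0586 0.097 ] 0.0016
[0.5719 0.0269 0.0966] 0.0015
[0.5541 0.092  0.096 ] 0.0014
[0.5531 0.0584 0.0971] 0.0014
[0.5528 0.0271 0.0966] 0.0016
```

```bash
python3 -c "
from plant import ctrl
print(ctrl.close_job())"
```

```text
the job is handed in; nothing more can be done
None
```

The block is down on both parallels and level, the parallel beside the moving jaw stayed put when pushed, and the job is handed in at about 33 s.

- **Seating:** I picked up the leftmost bar and pushed slowly on the high +y end, then the -y end, then the middle. Each push was about 17–20 N, held for roughly a second. The tool stopped at the same height (0.1816 m) at all three points, which puts the block's top at about 0.0936 m against the nominal 0.094 m.
- **Parallel test:** I pushed the -y end of the parallel beside the moving jaw with the bar's foot. It held at about 3 N with under 0.1 mm of give. The force crept up while I held, and one reading reached 3.9 N, so I backed off at once.
- **Final state:** The bar stands upright on clear table, about 70 mm from where it started. The parallels' ends show no shift in the images beyond 0.2 px. The dropper, reamer, cassettes and other bars look unmoved.
- **Checks that disagreed:** The camera puts the block's top at about 0.0967 m, some 3 mm above the contact height. That is slightly outside the 2 mm calibration. It agrees across both ends and the middle to within about 1 mm, so it supports the block being level, and I relied on contact for the height.

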